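# Wedge the spice cupboard shut

## Robot

A 6-joint arm with a two-finger parallel gripper is mounted at the origin on the work surface; the furniture and walls round the work are solid. World frame = base frame: x ahead of the robot, y to its left, z up, the work surface at z = 0. Lengths are in m, angles in degrees, forces in N, time in s.
With the tool pointing down it reaches from about 0.325 to 0.85 m from the base axis. Payload 15.5 kg.
Tool frame: the origin (TCP) lies midway between the tips of the shut fingers; the grasp point (between the pads) lies 19 mm behind it (r.grip_point_offset is the distance from the TCP to the grasp point, in m); z points along the fingers, y is the line along which they close (so a half turn about z gives the same grasp; the last joint's range is limited). The gripper opens to 91 mm and grips with 3 to 60 N. Pads are 32 mm wide; open, the fingers measure 118 mm over their backs; the gripper's body (76 mm by 178 mm) begins 60 mm behind the grasp point.
Start: joints at [69.414, 28.281, 77.091, -0, 74.628, -5.472], TCP at [0.163, 0.603, 0.214] pointing down, gripper open.
Joint ranges: [-166.48, 166.48], [-47.26, 123.95], [12.59, 153.08], [-70.14, 250.14], [6.76, 159.57], [-176.63, 176.63]. Speed limits (degrees/s): [108.29, 108.29, 147.25, 172.46, 172.46, 172.46].

## Interface

Orientations are given as [roll, pitch, yaw] about the fixed x, y, z axes, in that order (R = Rz(yaw) Ry(pitch) Rx(roll)).
In Python, from workcell import readout, eyes, close_job, r gives the robot as it stands.
- The arm moves only by the tool drive_tool, never from a script. Its argument "targets" is a list of rows, each a list of 4 numbers: the shift along the tool's x, y, z in cm, then the turn about the tool's z in degrees. In form: [[x, y, z, turn], ...]. A call has 1 to 5 rows; each row shifts and turns the commanded pose from where the row before left it, along the tool's axes as they then stand; what a row does not reach is not made up. A row lasts 1/10 s, in which the tool goes at most 50 mm and 8.59 degrees, less where a joint would pass 70% of its speed; a pose out of reach is approached as far as the arm can. A call with a gripper value outside its range is refused whole. "claw" is the opening, from 0 (shut) to 1 (fully open), set as the call begins (left out, the last holds). The fingers move at their own pace and stop on an object; "grip_force" is the grip in N (left out, the last holds). Time passes only in rows, so rows that do not move let the fingers close. It gives the time, the measured TCP pose, the force, the opening and the grip force at its end, in the units of the state.
- readout.sense(): the state, without advancing time (a new reading comes with each control period).
- eyes.camera(name): name is "scene" or "top"; returns the picture (480x640x3 uint8, red, green, blue); there is no depth.
- eyes.camera_info(name): a dict with "camera_matrix" (3x3 intrinsics, pixels), "R" (3x3) and "t" (3): a world point X has camera coordinates R X + t. Camera axes: x right, y down, z forward; pixel columns grow to the right and rows downward; lengths in m; the calibration is good to about 2 mm. A picture is of the moment at which its call begins. camera_info takes no time and is no camera call.
- close_job(): hands the job in; it is judged then, once.
The state is a dict: "time_s": time; "joints": joint angles; "joint_velocities": joint speeds; "joint_efforts": joint torques, N m; "tcp_pos": TCP position; "tool_rot": TCP orientation; "wrist_force": force on the tool from outside, world axes, zero at the start; "moment": the same for the moment, N m; "width": finger opening in m; "grip_force": force on a finger pad.
Only numpy, scipy, OpenCV 4.12 (cv2) and the standard library are available. Lean on these libraries where they do the work, as an engineer would, in place of code of your own. Each camera call takes 0.05 s, during which the arm holds its last target. There are 200 camera calls.

## Task

The catch of the little white spice cupboard on the island is broken and its door springs ajar whenever it is let go. Take the wooden wedge and, thin end first and about square to the front, drive it under the door below its handle, near the free corner, pushing the door fully shut with it and tapping it on until it jams under the door's lower edge, then let go so that the wedge alone holds the door shut. Leave the things standing around undisturbed.

Things in the scene. Friction and masses are not known exactly. Their poses are not given: they have to be found in the camera images.
- wedge: Loose pale wooden door wedge, 110 long, 36 wide, 80 g, lying on its flat base. Its height rises evenly from 4 mm at the thin end (toe, +x) to 36 mm at the thick end (heel, -x). Origin: centre of the base, on the counter; x runs from heel to toe, z up. Grip it across its 36 mm width (along its y) in the 45 mm nearest the heel.
- wedge_toe (a point): Middle of the lower edge of the wedge's thin end, 55 mm along the wedge's +x from its origin.
- cupboard: White spice cupboard, fixed on the counter, 240 wide (y), 120 deep (x), 318 high; its top board overhangs the door's front by 33 mm at 300 mm height. Origin: on the counter below the middle of the shut door's front face; x points into the cupboard (away from the robot), y left, z up. Under it is an open toe space reaching back 65 mm from the door's front face, 12 mm high below the door, 16 behind it.
- door: The cupboard's upright door, 238 wide, 16 thick, lower edge 12 mm and upper edge 297 mm above the counter. Origin: on the hinge axis at counter height (cupboard x = +4, y = +124 mm, at the left); y runs along the door away from its free edge (at y = -243 mm), x is square to it, inward; front face at x = -4 mm. It weighs 7 N and can be lifted up to 4 mm on its hinge pins.
- door_low (a point): Point on the lower front edge of the door, 12 mm above the counter, 45 mm in from the free edge: a good place for the wedge. The wedge's slope meets this edge when the toe is about 28 mm behind the front face, then lifts the door, fully at about 41 mm.
- door_handle (a point): Middle of the dark upright bow handle on the door, 22 mm from the free edge; it stands 37 mm out from the front face, 150 to 250 mm above the counter. It and the top board leave no room for an upright gripper over the wedge; one leaning 35 to 45 degrees back from the door has room.
- door_swing (a joint): Opening angle of the door in rad: 0 shut against the cupboard (a stop), growing as it opens toward the robot. A weak spring returns the door to about 0.15 rad when it is let go (0.08 N m when shut, a little friction). A wedge moving in under the door carries it along until it is shut; from there a push of about 8 to 15 N drives the wedge on until it jams.
- salt_shaker: Glass salt shaker, 44 wide, 90 high, right of the work; to be left alone. Origin: centre of its underside.
- dip_bowl: Small dark bowl, 83 wide, 40 high, right of the work; to be left alone. Origin: centre of its underside.
- pepper_mill: Dark wooden pepper mill, 58 wide, 170 high, right of the cupboard; to be left alone. Origin: centre of its underside.
- black_mug: Black mug, 84x114x80, left of the work; to be left alone. Origin: centre of its underside.

How it is judged:
By the outcome, as a careful person would: the job done as asked, in the order asked, and still so for the second after the job is handed in, with the robot touching nothing.
It also fails if it takes over 51 s, if anything falls off the work surface, if the arm or the gripper's body presses on something with over 40 N, if the wrist force passes 120 N, or if a joint passes its speed limit or range.

## Working session

There is one attempt and no reset: what is moved stays moved. The work goes in short steps, Python scripts to look and compute and a tool call to move; the robot and the scene stay as the last step left them, time stands still between calls to the robot, and variables do not carry over. Pictures are saved under pics/ and viewed, at most 10 in all, crops included, and the job is handed in when it is done.

Besides the shell and the picture viewer there is one more tool, called after "Call:" as name(argument=value, ...), one argument or row to a line, values as JSON. drive_tool: Moves the arm, as the interface text tells. Its arguments: {"type":"object","properties":{"targets":{"type":"array","items":{"type":"array","items":{"type":"number"}}},"claw":{"type":"number"},"grip_force":{"type":"number"}},"required":["targets"]}

```bash
mkdir -p pics; ls
python3 - <<'E'
from workcell import readout, eyes, r
import cv2
s=readout.sense(); print(s)
for n in("scene","top"):
    cv2.imwrite(f"pics/{n}0.png",eyes.camera(n)[...,::-1]); print(n,eyes.camera_info(n))
print(r.grip_point_offset)
E
```

```text
pics
{'time_s': 0.0, 'joints': array([ 6.94151637e+01,  2.83161336e+01,  7.71256646e+01, -2.39978547e-05,
        7.46283535e+01, -5.47282475e+00]), 'joint_velocities': array([ 0.10504365,  0.01216567,  0.10993902,  0.03040788,  0.12554944,
       -0.014763  ]), 'joint_efforts': array([ 1.44143141e-04, -8.78838229e+01, -3.81853580e+01,  7.06069241e-02,
        5.31857705e-02, -8.91421269e-05]), 'tcp_pos': array([0.16282081, 0.60303941, 0.21333338]), 'tool_rot': array([-1.79930166e+02, -6.66759433e-03,  1.64887991e+02]), 'wrist_force': array([-0.67346239,  0.30042728,  0.30890864]), 'moment': array([ 0.02146788, -0.0165567 ,  0.06015219]), 'grip_force': 0.0, 'width': 0.09119439071653539}
scene {'camera_matrix': array([[560.56032794,   0.        , 318.75947694],
       [  0.        , 560.56032794, 238.07450326],
       [  0.        ,   0.        ,   1.        ]]), 'R': array([[ 0.5240944 , -0.85161487, -0.00878472],
       [-0.59789871, -0.36056959, -0.71589574],
       [ 0.60649995,  0.38044932, -0.69815193]]), 't': array([-0.35744309,  0.43780458,  1.17233355])}
top {'camera_matrix': array([[505.49958187,   0.        , 327.97605206],
       [  0.        , 505.49958187, 237.04904677],
       [  0.        ,   0.        ,   1.        ]]), 'R': array([[ 0.35572691, -0.93452647,  0.01089227],
       [-0.8441989 , -0.32630048, -0.42527193],
       [ 0.40098203,  0.14208543, -0.90500008]]), 't': array([-0.24463689,  0.54312219,  1.04487504])}
0.0188
```

View pics/scene0.png

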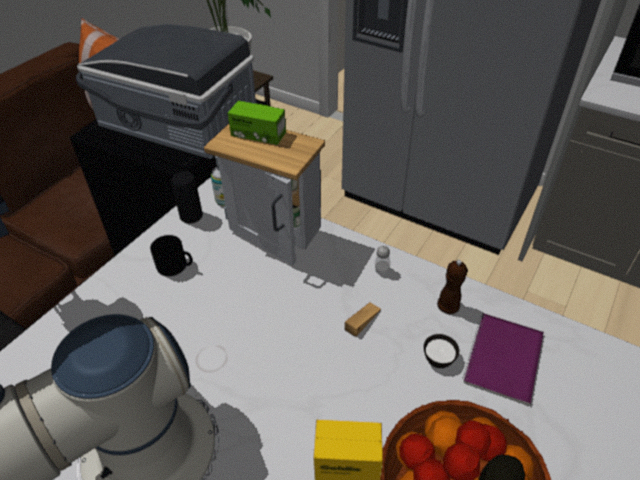

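View pics/top0.png

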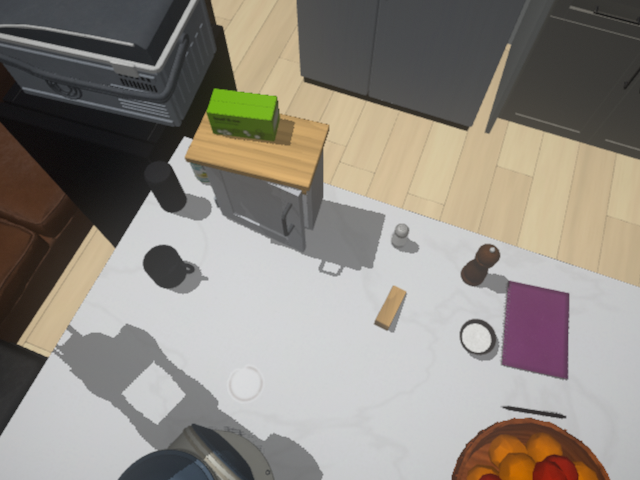

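The scene view shows the wedge at about (362,320), heel toward the lower left, and the cupboard at (270,190) with its door ajar. The top view shows the wedge at (391,308) and the door's lower free corner near (303,247). I'll zoom in to measure.

Run:
```python
import cv2,numpy as np
t=cv2.imread("pics/top0.png");s=cv2.imread("pics/scene0.png")
def c(im,x,y,w,h,k): return cv2.resize(im[y:y+h,x:x+w],None,fx=k,fy=k,interpolation=cv2.INTER_CUBIC)
# left: top cupboard (180..330,110..260); right: wedges
a=c(t,190,160,160,120,2.5); b=c(s,205,130,160,120,2.5)
d=c(t,360,275,64,48,6.25)
e=c(s,335,295,64,48,6.25)
cv2.imwrite("pics/z0.png",np.vstack([np.hstack([a,b]),np.hstack([d,e])]))
```

```text
(no output)
```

View pics/z0.png

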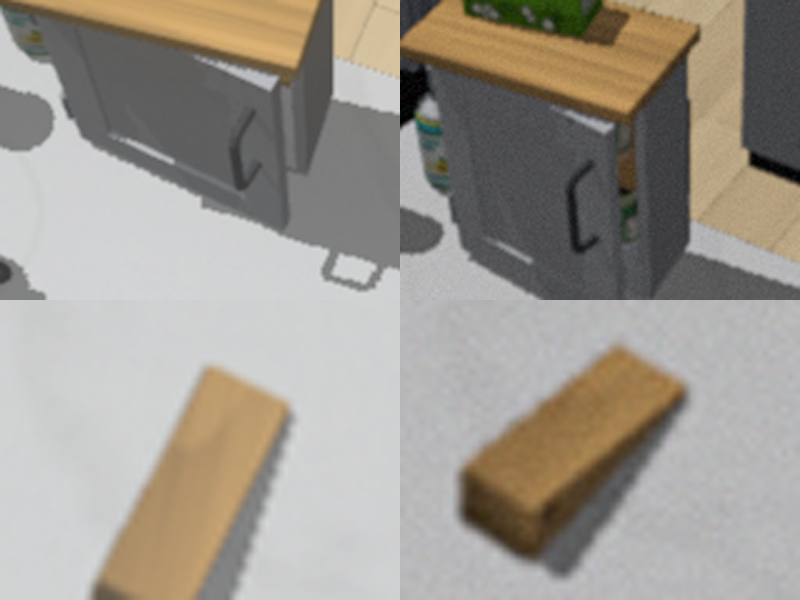

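The zoom shows the door ajar, with its lower free corner at top (304,251). The wedge's toe corners are at top (393,286) and (406,292). I'll fit models to these points.

```bash
cat > h.py <<'E'
import numpy as np, cv2
from scipy.optimize import least_squares
from scipy.spatial.transform import Rotation as Ro
from workcell import readout, eyes
def proj(n,P):
    i=eyes.camera_info(n); q=i["camera_matrix"]@(i["R"]@np.asarray(P)+i["t"]); return q[:2]/q[2]
def rz(a): return Ro.from_euler('z',a).as_matrix()
WC={'tl':(55,18,4),'tr':(55,-18,4),'hl':(-55,18,36),'hr':(-55,-18,36),'br':(-55,-18,0),'bl':(-55,18,0)}
def wedge(p,k): return rz(p[2])@(np.array(WC[k])/1e3)+[p[0],p[1],0]
def cup(p,k): return rz(p[2])@(np.array(k)/1e3)+[p[0],p[1],0]
def door(p,k,th=None):
    th=p[3] if th is None else th
    d=rz(-th)@(np.array(k)/1e3)   # free end (-y) swings toward -x
    return cup(p,1e3*(d+[.004,.124,0]))
def fit(f,obs,x0):
    fun=lambda x: np.concatenate([proj(n,f(x,k))-np.array(uv) for n,k,uv in obs])
    s=least_squares(fun,x0,loss='soft_l1'); return s.x, fun(s.x).reshape(-1,2)
E
python3 - <<'E'
from h import *
obs=[('scene','tl',(370.2,302.2)),('scene','tr',(381.1,309.1)),('scene','hl',(344.9,322.2)),('scene','hr',(357.9,329.4)),('scene','br',(356.6,336.1)),('scene','bl',(344.9,329.4)),('top','tl',(393.3,285.7)),('top','tr',(406.4,291.8)),('top','hl',(375.2,319))]
x,e=fit(wedge,obs,[.5,.1,.5]); print(x,np.degrees(x[2]));print(e.round(1).tolist())
def f(p,k):
    if k[0]=='d': return door(p,k[1])
    return cup(p,(-33,k[1]*p[4]*1e3,318))
o=[('top',('d',(-4,-243,12)),(304,251.2)),('scene',('d',(-4,-243,12)),(294,258)),('top',('d',(-4,-5,12)),(224,214.5)),('scene',('d',(-4,-5,12)),(229,230)),
('top',('d',(-41,-221,150)),(284.8,234)),('top',('d',(-41,-221,250)),(289.5,205)),('scene',('d',(-41,-221,150)),(277,228.5)),('scene',('d',(-41,-221,250)),(275,203)),
('top',('d',(-4,-243,297)),(301.2,191.2)),('scene',('d',(-4,-243,297)),(290.2,181.2)),
('top',('b',-1),(306,187)),('top',('b',1),(187,158)),('scene',('b',-1),(296.2,172)),('scene',('b',1),(206,147))]
best=min((fit(f,o,[.6,.4,a,.15,.12]) for a in (0.3,.9,1.5,2.1)),key=lambda r:abs(r[1]).sum())
x,e=best; print(x,np.degrees(x[2:4]));print(e.round(1).tolist())
print('door_low now',door(x,(-4,-198,12)),'shut',door(x,(-4,-198,12),0))
E
```

```text
[ 0.52672135 -0.22592967 -0.10621508] -6.085675770268117
[[-0.8, -0.6], [0.1, -0.9], [-0.2, -0.9], [-1.0, -0.8], [-0.3, 1.4], [-0.5, 0.8], [0.8, -0.4], [1.1, -0.2], [1.6, 1.5]]Traceback (most recent call last):
  File "<stdin>", line 11, in <module>
  File "<stdin>", line 11, in <genexpr>
  File "h.py", line 17, in fit
    s=least_squares(fun,x0,loss='soft_l1'); return s.x, fun(s.x).reshape(-1,2)
    return func(*args, **kwargs)
    result = trf(vector_fun.fun, vector_fun.jac, x0, f0, J0, lb, ub, ftol, xtol,
                 gtol, max_nfev, x_scale, loss_function, tr_solver,
                 tr_options.copy(), verbose, callback=callback_wrapped)
    return trf_no_bounds(
        fun, jac, x0, f0, J0, ftol, xtol, gtol, max_nfev, x_scale,
        loss_function, tr_solver, tr_options, verbose, callback=callback)
    J = jac(x)
    self._update_jac()
    ~~~~~~~~~~~~~~~~^^
    self.J = self.jac_wrapped(xp_copy(self.x), f0=self.f)
             ~~~~~~~~~~~~~~~~^^^^^^^^^^^^^^^^^^^^^^^^^^^^
    J, dct = approx_derivative(
             ~~~~~~~~~~~~~~~~~^
        self.fun,
        ^^^^^^^^^
  
[... 418 characters left out ...]
 in f_evals]
                                    ^^^^^^^
    f = np.atleast_1d(self.fun(x, *self.args, **self.kwargs))
                      ~~~~~~~~^^^^^^^^^^^^^^^^^^^^^^^^^^^^^^
    return np.atleast_1d(self.fun(x))
                         ~~~~~~~~^^^
    return self.f(x, *self.args, **self.kwargs)
           ~~~~~~^^^^^^^^^^^^^^^^^^^^^^^^^^^^^^
  File "h.py", line 16, in <lambda>
    fun=lambda x: np.concatenate([proj(n,f(x,k))-np.array(uv) for n,k,uv in obs])
                                  ~~~~^^^^^^^^^^
  File "h.py", line 6, in proj
    i=eyes.camera_info(n); q=i["camera_matrix"]@(i["R"]@np.asarray(P)+i["t"]); return q[:2]/q[2]
ValueError: time passes only in moves, steps and waits
```

```bash
sed -i 's/^def proj/import functools\n@functools.cache\ndef CI(n): return eyes.camera_info(n)\ndef proj/; s/i=eyes.camera_info(n)/i=CI(n)/' h.py
cat > cup.py <<'E'
from h import *
def f(p,k):
    if k[0]=='d': return door(p,k[1])
    return cup(p,(-33,k[1]*p[4]*1e3,318))
o=[('top',('d',(-4,-243,12)),(304,251.2)),('scene',('d',(-4,-243,12)),(294,258)),('top',('d',(-4,-5,12)),(224,214.5)),('scene',('d',(-4,-5,12)),(229,230)),
('top',('d',(-41,-221,150)),(284.8,234)),('top',('d',(-41,-221,250)),(289.5,205)),('scene',('d',(-41,-221,150)),(277,228.5)),('scene',('d',(-41,-221,250)),(275,203)),
('top',('d',(-4,-243,297)),(301.2,191.2)),('scene',('d',(-4,-243,297)),(290.2,181.2)),
('top',('b',-1),(306,187)),('top',('b',1),(187,158)),('scene',('b',-1),(296.2,172)),('scene',('b',1),(206,147))]
best=min((fit(f,o,[.75,.1,a,.15,.12]) for a in (-.6,0,.6)),key=lambda r:abs(r[1]).sum())
x,e=best; print(x,np.degrees(x[2:4]));print(e.round(1).tolist())
print('door_low now',door(x,(-4,-198,12)),'shut',door(x,(-4,-198,12),0))
E
python3 cup.py; python3 -c "
from h import *
print(readout.sense()['time_s'])"
```

```text
[0.61775897 0.14193841 0.09815806 0.14719287 0.12542758] [5.62404267 8.43353047]
[[2.2, -2.6], [0.6, 4.2], [-1.1, 0.2], [-0.5, -1.1], [3.9, -0.0], [-3.7, 8.2], [-0.2, 1.7], [-0.7, -2.9], [1.0, 0.2], [-0.3, -1.2], [0.9, -1.0], [0.9, -0.7], [-2.6, 1.4], [-1.3, -0.1]]
door_low now [0.59588746 0.06816757 0.012     ] shut [0.62501101 0.06829462 0.012     ]
0.1
```

```bash
sed -i "s/(289.5,205)/(284.9,217)/; s/(275,203)/(274.2,205)/; s/(277,228.5)/(277,230)/" cup.py
cat >> cup.py <<'E'
np.save('cup.npy',x)
W=[0.52672135,-0.22592967,-0.10621508]
P=[door(x,k) for k in [(-4,-243,12),(-4,-5,12),(-4,-243,297),(-4,-5,297),(-41,-221,150),(-41,-221,250)]]
Q=[cup(x,k) for k in [(16,-120,0),(120,-120,0),(16,-120,300)]]
out=[]
for n,cx,cy in(('top',215,195),('scene',218,180)):
    im=cv2.imread(f'pics/{n}0.png'); k=4
    c=cv2.resize(im[cy:cy+80,cx:cx+105],None,fx=k,fy=k,interpolation=cv2.INTER_CUBIC)
    for p,col in [(p,(0,0,255)) for p in P]+[(p,(0,200,0)) for p in Q]:
        u=(proj(n,p)-[cx,cy]+.5)*k-.5; cv2.drawMarker(c,tuple(int(v) for v in u),col,0,9,1)
    wx,wy=(365,278) if n=='top' else (335,292)
    d=cv2.resize(im[wy:wy+53,wx:wx+60],None,fx=6,fy=6,interpolation=cv2.INTER_CUBIC)[:320]
    for kk in WC:
        u=(proj(n,wedge(W,kk))-[wx,wy]+.5)*6-.5; cv2.drawMarker(d,tuple(int(v) for v in u),(0,0,255),0,9,1)
    out.append(np.hstack([c,d[:318] if 0 else cv2.copyMakeBorder(d,0,320-len(d),0,0,0)]))
cv2.imwrite('pics/ov.png',cv2.resize(np.vstack(out)[:600],None,fx=1,fy=1)[:, :800])
E
sed -i 's/:cy+80/:cy+74/; s/320-len/296-len/; s/\[:320\]/[:296]/' cup.py
python3 cup.py
```

```text
[0.61764396 0.14156339 0.09808609 0.15957561 0.12545479] [5.61991893 9.14300882]
[[1.8, -1.5], [-0.0, 4.9], [-1.0, 0.3], [-0.4, -1.1], [3.3, 1.0], [0.3, -2.7], [-0.9, 0.8], [-0.6, -4.2], [0.5, 1.4], [-1.0, -0.5], [1.0, -0.9], [1.0, -0.6], [-2.5, 1.5], [-1.3, 0.0]]
door_low now [0.59332186 0.06797909 0.012     ] shut [0.6248907  0.06791908 0.012     ]
```

View pics/ov.png

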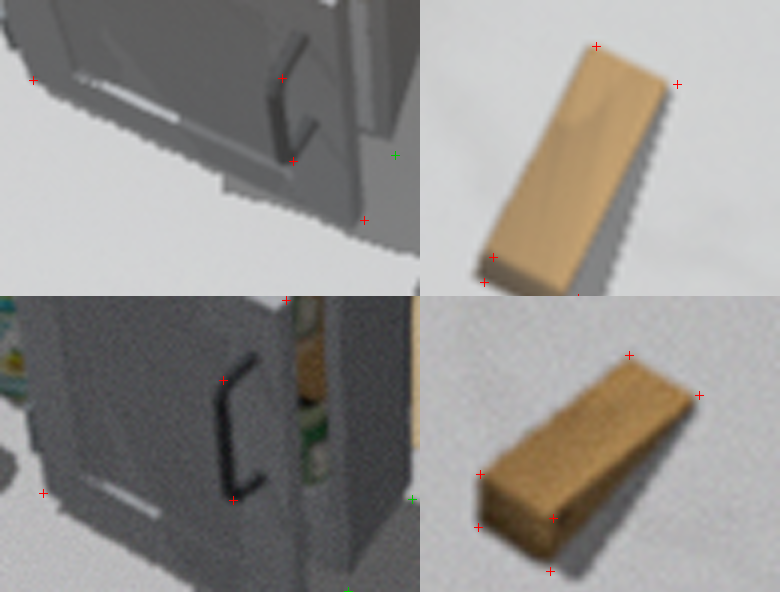

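The overlay shows the fit lies within about 2–3 px: lower door corner at crop (357,232), model at (364,220), and the wedge within 1–2 px. That is good enough to approach. Next I'll get the obstacle positions and the first move.

```bash
cat >> h.py <<'E'
def ray(n,uv,z=0):
    i=CI(n); d=i["R"].T@np.linalg.solve(i["camera_matrix"],[uv[0],uv[1],1]); c=-i["R"].T@i["t"]
    return (c+d*(z-c[2])/d[2])[:2]
def toolshift(P,yaw):
    """shift in cm in current tool axes to world TCP P; turn in deg to get tool yaw (mod 180)"""
    s=readout.sense(); R=Ro.from_euler('xyz',s['tool_rot'],degrees=True).as_matrix()
    d=R.T@(np.asarray(P)-s['tcp_pos'])*100
    t=-((yaw-s['tool_rot'][2]+90)%180-90)
    print('tcp',s['tcp_pos'].round(4),'rot',s['tool_rot'].round(2),'shift cm',d.round(2),'turn',round(t,2),'t',s['time_s'])
E
python3 - <<'E'
from h import *
for n,a,b in(('shaker',(399,246),(383,274)),('bowl',(478,352),(441,366)),('mill',(472,282),(448,311)),('mug',(165,283),(170,272))):
    print(n,ray('top',a).round(3),ray('scene',b).round(3))
W=[.527,-.227,-6.1]; c=np.radians(W[2]); g=np.array(W[:2])-.037*np.array([np.cos(c),np.sin(c)])
print(g); toolshift([*g,.12],173.9)
E
```

```text
shaker [ 0.691 -0.193] [ 0.69  -0.199]
bowl [ 0.498 -0.447] [ 0.502 -0.446]
mill [ 0.663 -0.392] [ 0.662 -0.397]
mug [0.387 0.315] [0.397 0.3  ]
[ 0.4902095  -0.22306823]
tcp [0.1628 0.6031 0.2134] rot [-1.7993e+02 -1.0000e-02  1.6489e+02] shift cm [-53.14 -71.21   9.41] turn -9.01 t 0.1
```

Call:
drive_tool(
  targets=[
    [-2.9,-3.9,0,-3],
    [-2.9,-3.9,0,-3],
    [-2.9,-3.9,0,-3],
    [-2.9,-3.9,0,0],
    [-2.9,-3.9,0,0],
  ],
  claw=0.8,
)

```text
time_s: 0.6
tcp_pos: [0.2731, 0.3853, 0.2138]
tool_rot: [-180.0, 0.0, 173.9]
wrist_force: [1.6, -0.1, 1.0]
width: 0.0733
grip_force: 0.0
```

Call:
drive_tool(
  targets=[
    [-2.9,-3.9,0,0],
    [-2.9,-3.9,0,0],
    [-2.9,-3.9,0,0],
    [-2.9,-3.9,0,0],
    [-2.9,-3.9,0,0],
  ],
)

```text
time_s: 1.1
tcp_pos: [0.3967, 0.1759, 0.2139]
tool_rot: [180.0, 0.0, 173.9]
wrist_force: [0.9, 1.4, -0.1]
width: 0.073
grip_force: 0.0
```

```bash
python3 -c "
from h import *
toolshift([.490,-.223,.12],173.9)"
```

```text
tcp [0.3967 0.1759 0.2139] rot [180.     0.   173.89] shift cm [-13.52 -38.67   9.39] turn -0.01 t 1.1
```

Call:
drive_tool(
  targets=[
    [-1.5,-4.3,0,0],
    [-1.5,-4.3,0,0],
    [-1.5,-4.3,0,0],
    [-1.5,-4.3,0,0],
    [-1.5,-4.3,0,0],
  ],
)

```text
time_s: 1.6
tcp_pos: [0.4478, -0.0459, 0.2139]
tool_rot: [180.0, -0.0, 173.9]
wrist_force: [1.0, 1.1, 1.0]
width: 0.0727
grip_force: 0.0
```

Call:
drive_tool(
  targets=[
    [-1.5,-4.3,2,0],
    [-1.5,-4.3,2,0],
    [-1.5,-4.3,2,0],
    [-1.5,-4.3,2,0],
    [0,0,1.4,0],
  ],
)

```text
time_s: 2.1
tcp_pos: [0.4903, -0.2263, 0.1184]
tool_rot: [-179.9, 0.1, 173.7]
wrist_force: [0.3, 0.9, 0.6]
width: 0.073
grip_force: 0.0
```

```bash
python3 -c "
from h import *
toolshift([.490,-.223,.12],173.9)
t=eyes.camera('top')[...,::-1];s=eyes.camera('scene')[...,::-1]
a=cv2.resize(t[170:350,260:500],(400,300));b=cv2.resize(s[200:380,250:490],(400,300))
cv2.imwrite('pics/a1.png',np.hstack([a,b]));cv2.imwrite('pics/t1.png',t);cv2.imwrite('pics/s1.png',s)"
```

```text
tcp [ 0.4903 -0.2263  0.1184] rot [-1.7993e+02  7.0000e-02  1.7369e+02] shift cm [ 0.06  0.33 -0.16] turn -0.21 t 2.1
```

View pics/s1.png

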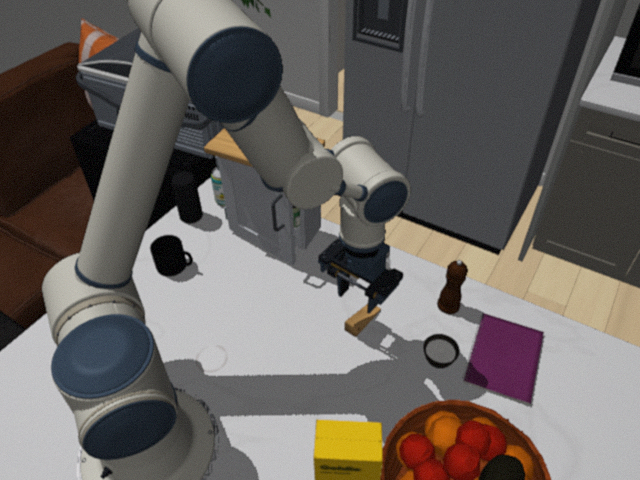

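The scene view shows the open gripper above the wedge (wedge at (362,320), fingers at (345,290) and (375,300)). The wrist barrel above it spans columns 343–387. I'll check its size against the clearance to the top board before choosing the pushing pose.

```bash
python3 -c "
from h import *
for z in (.118,.2,.25,.3,.35,.41,.43): print(z,proj('scene',[.49,-.226,z]).round(0),proj('top',[.49,-.226,z]).round(0), 560/(CI('scene')['R'][2]@[.49,-.226,z]+CI('scene')['t'][2]))
x=np.load('cup.npy'); c=x[2]
print('tilt joints',readout.sense()['joints'].round(1))"
```

```text
0.118 [358. 299.] [393. 307.] 430.38683044311705
0.2 [359. 276.] [398. 295.] 450.19457369502055
0.25 [360. 260.] [402. 287.] 463.1931043153563
0.3 [361. 244.] [406. 278.] 476.9645687303327
0.35 [362. 226.] [410. 268.] 491.58002113028914
0.41 [364. 204.] [416. 254.] 510.34603958464385
0.43 [364. 196.] [418. 250.] 516.9238788189757
tilt joints [ -30.8   28.1   95.9    0.    56.3 -114.6]
```

View pics/a1.png

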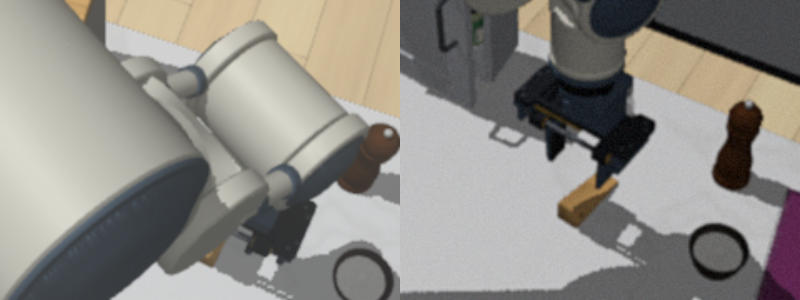

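Call:
drive_tool(
  targets=[
    [0,0.3,2,0],
    [0,0,3,0],
    [0,0,3,0],
    [0,0,2,0],
    [0,0,1.1,0],
  ],
)

```text
time_s: 2.7
tcp_pos: [0.489, -0.2173, 0.0082]
tool_rot: [180.0, -0.1, 173.9]
wrist_force: [0.2, -1.2, -0.2]
width: 0.0727
grip_force: 0.0
```

The wrist barrel is about 47 mm in radius and sits about 0.3 m above the TCP. If I set the wedge down in front of the door and push on its heel from behind, an upright tool still clears the top board and handle, by about 5–10 mm. Now I'll grip the wedge.

Call:
drive_tool(
  targets=[
    [0,0,0,0],
    [0,0,0,0],
    [0,0,0,0],
    [0,0,0,0],
    [0,0,0,0],
  ],
  claw=0.3,
  grip_force=15,
)

```text
time_s: 3.2
tcp_pos: [0.4898, -0.2186, 0.0096]
tool_rot: [-180.0, 0.1, 173.9]
wrist_force: [0.3, 0.1, 4.4]
width: 0.0358
grip_force: 8.4
```

```bash
python3 -c "
from h import *
x=np.load('cup.npy'); print(np.degrees(x[2]))
for k in [(-45,-78,0),(-150,-78,0),(-162,-78,0)]: print(k,cup(x,k).round(4))
toolshift([.48,-.05,.05],180+np.degrees(x[2]))"
```

```text
5.619918925252252
(-45, -78, 0) [0.5805 0.0595 0.    ]
(-150, -78, 0) [0.476  0.0492 0.    ]
(-162, -78, 0) [0.4641 0.0481 0.    ]
tcp [ 0.4898 -0.2186  0.0096] rot [-1.7998e+02  5.0000e-02  1.7388e+02] shift cm [ 2.77 16.66 -4.05] turn -11.74 t 3.2
```

Call:
drive_tool(
  targets=[
    [0,0,-1.5,0],
    [0,0,-1.5,-4],
    [0,0,0,-4],
    [0,0,0,-3.7],
    [-0.3,4.2,0,0],
  ],
  grip_force=20,
)

```text
time_s: 3.7
tcp_pos: [0.49, -0.1795, 0.0395]
tool_rot: [-179.9, 0.2, -174.5]
wrist_force: [2.3, 0.9, -0.1]
width: 0.0358
grip_force: 20.0
```

Call:
drive_tool(
  targets=[
    [-0.3,4.2,0,0],
    [-0.3,4.2,0,0],
    [-0.3,4.2,0,0],
    [-0.3,4.2,0,0],
    [-0.3,4.2,0,0],
  ],
)

```text
time_s: 4.2
tcp_pos: [0.4828, 0.0357, 0.0392]
tool_rot: [-180.0, 0.0, -174.4]
wrist_force: [1.6, 0.3, -0.6]
width: 0.0359
grip_force: 20.0
```

```bash
python3 -c "
from h import *
x=np.load('cup.npy'); toolshift([*cup(x,(-142,-74,0))[:2],.011],180+np.degrees(x[2]))
t=eyes.camera('top')[...,::-1];s=eyes.camera('scene')[...,::-1]
a=cv2.resize(t[160:310,180:380],(400,300));b=cv2.resize(s[160:310,200:400],(400,300))
cv2.imwrite('pics/a2.png',cv2.resize(np.hstack([a,b]),None,fx=1,fy=1));print(readout.sense()['width'])
x=np.load('cup.npy')"
```

```text
tcp [0.4828 0.0357 0.0392] rot [-1.8000e+02  3.0000e-02 -1.7443e+02] shift cm [-0.25  1.82  2.82] turn -0.05 t 4.2
0.03628428416597616
```

View pics/a2.png

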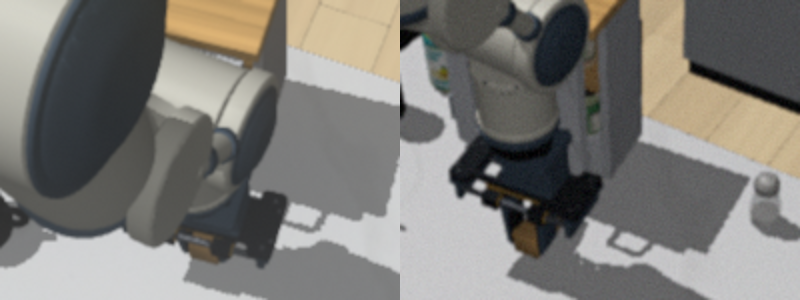

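The wedge is held square to the front, with its heel at crop (530,240) in the scene view and the shaker and mug clear. I'll set it down in front of the door.

Call:
drive_tool(
  targets=[
    [-0.2,1.8,0,0],
    [0,0,1,0],
    [0,0,1,0],
    [0,0,0.9,0],
    [0,0,0,0],
  ],
)

```text
time_s: 4.8
tcp_pos: [0.4827, 0.0514, 0.0085]
tool_rot: [180.0, -0.1, -174.5]
wrist_force: [-1.4, -0.9, -0.2]
width: 0.0362
grip_force: 20.0
```

```bash
python3 -c "
from h import *
x=np.load('cup.npy'); toolshift([*cup(x,(-142,-74,0))[:2],.0096],180+np.degrees(x[2]))"
```

```text
tcp [0.4827 0.0514 0.0085] rot [ 1.7999e+02 -9.0000e-02 -1.7447e+02] shift cm [-0.11  0.25 -0.11] turn -0.09 t 4.8
```

Call:
drive_tool(
  targets=[
    [0,0,0,0],
    [0,0,0,0],
    [0,0,-2,0],
    [0,0,-3,0],
    [4,0,-1,0],
  ],
  claw=0.6,
)

```text
time_s: 5.3
tcp_pos: [0.4489, 0.0481, 0.0722]
tool_rot: [-179.9, 0.5, -174.4]
wrist_force: [-0.8, -0.5, -0.9]
width: 0.0547
grip_force: 0.0
```

Call:
drive_tool(
  targets=[
    [4,0,0,0],
    [4,0,0,0],
    [0,0,0,0],
  ],
  claw=0.08,
)

```text
time_s: 5.6
tcp_pos: [0.3575, 0.0405, 0.0699]
tool_rot: [180.0, -0.3, -174.4]
wrist_force: [0.0, 0.6, 0.6]
width: 0.0336
grip_force: 0.0
```

```bash
python3 -c "
from h import *
x=np.load('cup.npy'); toolshift([*cup(x,(-200,-74,0))[:2],.012],180+np.degrees(x[2]))
t=eyes.camera('top')[...,::-1];s=eyes.camera('scene')[...,::-1]
a=cv2.resize(t[200:300,240:340],(400,400),interpolation=2);b=cv2.resize(s[210:310,250:350],(400,400),interpolation=2)
cv2.imwrite('pics/a3.png',np.hstack([a,b]));print(readout.sense()['width'])
print(proj('top',cup(x,(-160,-74,0))))"
```

```text
tcp [0.3575 0.0405 0.0699] rot [ 179.96   -0.32 -174.43] shift cm [-6.91  0.11  5.76] turn -0.05 t 5.6
0.025334420354038528
[275.82818802 291.29589096]
```

View pics/a3.png

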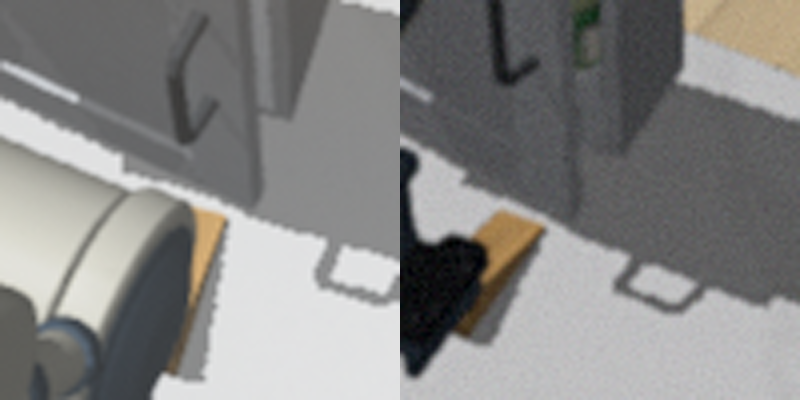

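The wedge stands in front of the door: toe right corner at top (297,254.5) and scene (286,267.5), door corner at top (304,252) and scene (294,265.5). I'll refine both fits.

```bash
sed -i 's/(294,258)/(294.2,265.5)/; s/(304,251.2)/(303.7,252)/; /^W=/,$d' cup.py; python3 cup.py; python3 -c "
from h import *
x=np.load('cup.npy')
o=[('scene','tl',(275.5,263)),('scene','tr',(286.2,267.5)),('top','tr',(297,254.5)),('scene','br',(265,293.8)),('top','br',(282.5,292.5))]
w,e=fit(wedge,o,[.53,.05,.1]);print(w,np.degrees(w[2]),e.round(1).tolist())
d=rz(x[2]).T@[w[0]-x[0],w[1]-x[1],0];print('wedge in cup mm',d*1e3)"
```

```text
[0.61760491 0.14052708 0.0978964  0.1677267  0.12563824] [5.60905057 9.6100322 ]
[[2.1, -1.5], [-0.4, -2.0], [-0.6, 0.4], [-0.2, -0.9], [3.2, 1.8], [0.2, -1.9], [-1.1, 1.3], [-0.9, -3.7], [0.5, 2.4], [-1.2, 0.1], [1.6, -0.7], [1.4, -0.4], [-2.0, 1.7], [-1.0, 0.1]]
door_low now [0.59166057 0.06708598 0.012     ] shut [0.62483768 0.0668814  0.012     ]
[0.51954241 0.05421664 0.04044316] 2.3172220921503714 [[-0.3, -1.3], [0.1, -1.2], [0.9, -0.3], [-0.7, 0.6], [0.1, 1.5]]
wedge in cup mm [-106.02897466  -76.31254674    0.        ]
```

Call:
drive_tool(
  targets=[
    [-3,0,0,0],
    [-3,0,1.5,0],
    [0,0,2.2,0],
    [0,0,2,0],
    [0,0,0,0],
  ],
)

```text
time_s: 6.2
tcp_pos: [0.4238, 0.0464, 0.0112]
tool_rot: [180.0, -0.1, -174.4]
wrist_force: [-0.9, -0.3, 1.1]
width: 0.007
grip_force: 0.0
```

Call:
drive_tool(
  targets=[
    [-0.7,0,0,0],
    [-0.5,0,0,0],
    [-0.5,0,0,0],
    [-0.5,0,0,0],
    [-0.5,0,0,0],
  ],
)

```text
time_s: 6.7
tcp_pos: [0.4509, 0.0491, 0.0133]
tool_rot: [-180.0, 0.0, -174.4]
wrist_force: [-1.6, 0.1, 0.9]
width: 0.0071
grip_force: 0.5
```

```bash
python3 -c "
from h import *
x=np.load('cup.npy'); toolshift([*cup(x,(-85,-76,0))[:2],.012],180+np.degrees(x[2]));s=readout.sense();print(s['wrist_force'],s['width'],s['joints'],s['joint_efforts'])"
```

```text
tcp [0.4509 0.0491 0.0133] rot [-1.8000e+02  3.0000e-02 -1.7441e+02] shift cm [-8.98 -0.12  0.14] turn -0.02 t 6.7
[-1.63578902  0.05134548  0.89889759] 0.0071402553390508446 [-1.33803335e+00  3.40374694e+01  1.12235303e+02 -1.91451002e-05
  3.36920925e+01 -9.69230271e+01] [-1.74762304e-01 -7.20032287e+01 -1.30603310e+01 -7.01136541e-04
 -5.62666152e-01 -4.48915840e-02]
```

Call:
drive_tool(
  targets=[
    [-0.5,0,0,0],
    [-0.5,0,0,0],
    [-0.5,0,0,0],
    [-0.5,0,0,0],
    [-0.5,0,0,0],
  ],
)

```text
time_s: 7.2
tcp_pos: [0.4755, 0.0515, 0.0129]
tool_rot: [180.0, -0.0, -174.4]
wrist_force: [-0.0, -0.7, 1.5]
width: 0.0072
grip_force: 0.4
```

Call:
drive_tool(
  targets=[
    [-0.5,0,0,0],
    [-0.5,0,0,0],
    [-0.5,0,0,0],
    [-0.5,0,0,0],
    [-0.5,0,0,0],
  ],
)

```text
time_s: 7.7
tcp_pos: [0.5005, 0.0539, 0.0129]
tool_rot: [-180.0, -0.0, -174.4]
wrist_force: [-1.1, -0.3, 0.6]
width: 0.0076
grip_force: 0.6
```

```bash
python3 -c "
from h import *
x=np.load('cup.npy'); toolshift([*cup(x,(-85,-76,0))[:2],.012],180+np.degrees(x[2]));s=readout.sense();print(s['wrist_force'],s['joint_efforts'])
t=eyes.camera('top')[...,::-1];s=eyes.camera('scene')[...,::-1]
a=cv2.resize(t[170:295,240:340],(400,500),interpolation=2);b=cv2.resize(s[160:285,240:340],(400,500),interpolation=2)
cv2.imwrite('pics/a4.png',np.hstack([a,b]))"
```

```text
tcp [0.5005 0.0539 0.0129] rot [-180.     -0.   -174.42] shift cm [-4.01 -0.13  0.09] turn -0.02 t 7.7
[-1.1139172  -0.34497582  0.59754119] [-9.06133605e-02 -7.90226555e+01 -1.68228078e+01  4.18020381e-04
 -6.06775358e-01 -5.14022761e-02]
```

View pics/a4.png

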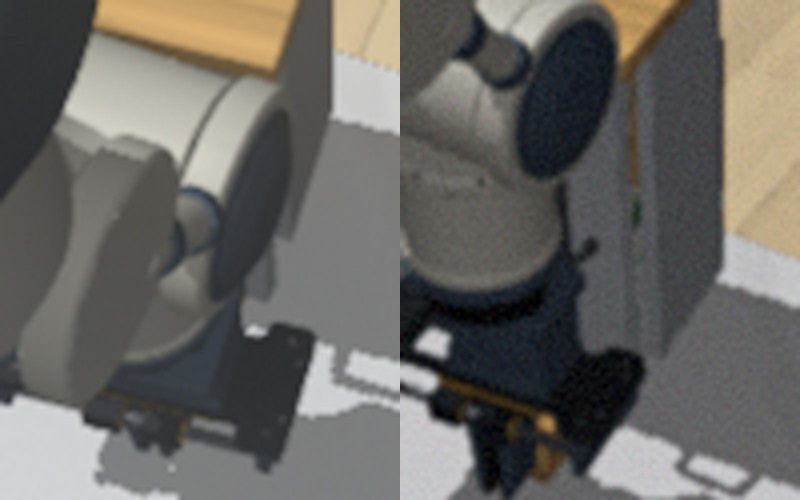

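The scene view shows the door closing, with the gap in shadow at crop (632,150). The body is clear of the handle at crop (585,250) and the wrist cap is in front of the top board. I'll continue in smaller steps.

Call:
drive_tool(
  targets=[
    [-0.3,0,0,0],
    [-0.3,0,0,0],
    [-0.3,0,0,0],
    [-0.3,0,0,0],
    [-0.3,0,0,0],
  ],
)

```text
time_s: 8.3
tcp_pos: [0.5152, 0.0554, 0.0129]
tool_rot: [180.0, -0.0, -174.4]
wrist_force: [-1.1, -0.6, -0.3]
width: 0.0073
grip_force: 0.8
```

Call:
drive_tool(
  targets=[
    [-0.3,0,0,0],
    [-0.3,0,0,0],
    [-0.2,0,0,0],
    [-0.2,0,0,0],
    [0,0,0,0],
  ],
)

```text
time_s: 8.8
tcp_pos: [0.5251, 0.0563, 0.0129]
tool_rot: [-180.0, 0.0, -174.4]
wrist_force: [-0.6, 0.0, 0.3]
width: 0.0072
grip_force: 0.4
```

```bash
python3 -c "
from h import *
x=np.load('cup.npy'); toolshift([*cup(x,(-85,-76,0))[:2],.012],180+np.degrees(x[2]));s=readout.sense();print(s['wrist_force'],s['joint_efforts'])
t=eyes.camera('top')[...,::-1];s=eyes.camera('scene')[...,::-1]
a=cv2.resize(t[160:285,240:340],(400,500),interpolation=2);b=cv2.resize(s[160:285,240:340],(400,500),interpolation=2)
cv2.imwrite('pics/a5.png',np.hstack([a,b]))"
```

```text
tcp [0.5251 0.0563 0.0129] rot [-180.      0.   -174.41] shift cm [-1.53 -0.12  0.09] turn -0.02 t 8.8
[-0.63059384  0.01472292  0.25519244] [ 1.77192204e-01 -8.18440461e+01 -1.93685639e+01  4.81504749e-02
 -1.00057872e-01 -1.99065093e-03]
```

View pics/a5.png

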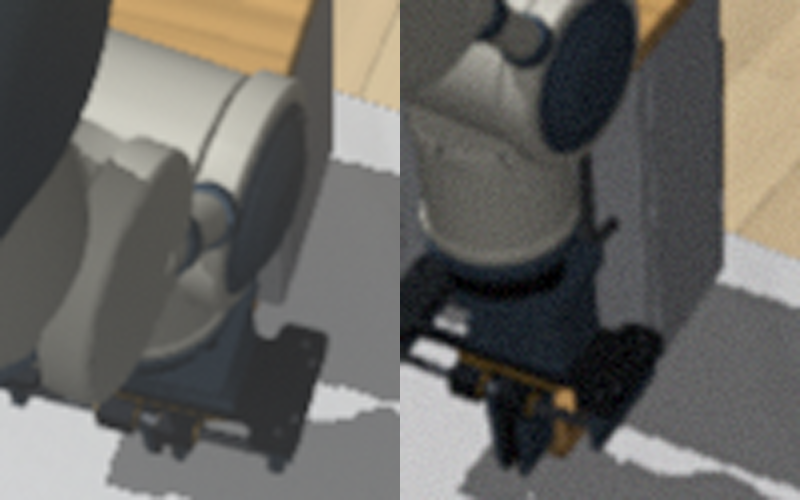

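```bash
python3 -c "
from h import *
x=np.load('cup.npy')
f=lambda P:((proj('scene',P)-[240,160])*4+[400,0]).round(0)
s=readout.sense();p=s['tcp_pos'];print('tcp',f(p), 'finger R/L edges',f(p+[.0017,-.017,0]),f(p+[-.0017,.017,0]))
for h in (-84,-92):
  for q in [(h,-94,0),(h,-94,36),(h,-58,36),(h,-58,0)]: print(h,q,f(cup(x,q)))
"
```

```text
tcp [521. 453.] finger R/L edges [543. 461.] [498. 445.]
-84 (-84, -94, 0) [559. 459.]
-84 (-84, -94, 36) [556. 422.]
-84 (-84, -58, 36) [508. 405.]
-84 (-84, -58, 0) [512. 442.]
-92 (-92, -94, 0) [553. 467.]
-92 (-92, -94, 36) [550. 430.]
-92 (-92, -58, 36) [503. 413.]
-92 (-92, -58, 0) [507. 450.]
```

I've used up the pictures, so from here I measure by colour segmentation in code. The wedge's heel showed at crop (552–578, 420–455), about 8 mm right of where the tool's centre expects it. I'll back off and measure.

Call:
drive_tool(
  targets=[
    [1,0,0,0],
    [3,0,0,0],
    [3,1,-2,0],
    [3,3,-2,0],
    [3,3,-1,0],
  ],
)

```text
time_s: 9.4
tcp_pos: [0.3873, 0.1135, 0.064]
tool_rot: [180.0, 0.1, -174.5]
wrist_force: [1.6, 0.5, 0.4]
width: 0.0072
grip_force: 0.0
```

```bash
cat > seg.py <<'E'
from h import *
x=np.load('cup.npy')
s=readout.sense();print('tcp',s['tcp_pos'],s['time_s'])
out={}
for n,(x0,y0,x1,y1) in {'scene':(245,235,330,310),'top':(250,225,340,310)}.items():
    im=eyes.camera(n)[...,::-1]; cv2.imwrite(f'pics/seg_{n}.png',im)
    hsv=cv2.cvtColor(np.ascontiguousarray(im),cv2.COLOR_BGR2HSV)[y0:y1,x0:x1]
    m=cv2.inRange(hsv,(8,90,60),(25,255,255))
    k,l,st,c=cv2.connectedComponentsWithStats(m)
    i=1+np.argmax(st[1:,4]); m=(l==i)
    pts=np.argwhere(m)[:,::-1]+[x0,y0]; print(n,st[i],)
    hull=cv2.convexHull(pts.astype(np.int32))[:,0]
    print(cv2.approxPolyDP(hull,1.2,True)[:,0].tolist())
    out[n]=m; 
    for row in m[m.any(1)][:, m.any(0)][::1]: print(''.join('#' if v else '.' for v in row))
E
python3 seg.py
```

```text
tcp [0.38732363 0.11348128 0.0639509 ] 9.4
scene [ 25  15  27  23 354]
[[296, 253], [281, 272], [271, 269], [270, 262], [284, 250]]
..............#####........
.............#########.....
............#############..
..........#################
.........##################
.......###################.
......###################..
.....####################..
....###################....
...####################....
..####################.....
.####################......
#####################......
####################.......
###################........
.#################.........
.###########..###..........
.###########.###...........
.#.############............
.##############............
...###########.............
.....########..............
........####...............
top [ 30   8  23  28 358]
[[302, 235], [292, 260], [280, 256], [291, 233]]
...........####........
..........#########....
..........#############
.........##############
.........##############
.........#.###########.
........##.###########.
........##############.
.......##############..
.......#############...
......###.##########...
.....##############....
.....##############....
....###############....
....###############....
...###############.....
...###############.....
..################.....
..###############......
.################......
.###############.......
################.......
###############........
###############........
..############.........
.....#########.........
........#####..........
..........###..........
```

```bash
cat > fitseg.py <<'E'
from seg import *
from scipy.optimize import minimize
box={'scene':(245,235),'top':(250,225)}
def sil(n,p,du,dv):
    # p: heel-mid in cup (mm), yaw rel to cup (deg), visible length (mm)
    hx,hy,a,L=p; a=np.radians(a); d=np.array([np.cos(a),np.sin(a)]); e=np.array([-d[1],d[0]]); h=36-32*L/110
    P=[]
    for s,zt in((0,36),(L,h)):
        for w in(-18,18):
            for z in(0,zt): q=np.array([hx,hy])+s*d+w*e; P.append(proj(n,cup(x,(*q,z))))
    K=8; P=((np.array(P)-box[n]+[du,dv]+.5)*K).astype(np.int32)
    m=np.zeros((out[n].shape[0]*K,out[n].shape[1]*K),np.uint8); cv2.fillConvexPoly(m,cv2.convexHull(P)[:,0],255)
    return cv2.resize(m,None,fx=1/K,fy=1/K,interpolation=cv2.INTER_AREA)/255.
for views in(['scene'],['top'],['scene','top']):
    c=lambda p: sum(np.abs(sil(n,p[:4],0,0)-cv2.morphologyEx(out[n].astype(np.uint8),3,np.ones((3,3)))).sum() for n in views)
    b=min((minimize(c,[hx,hy,a,75],method='Nelder-Mead',options=dict(initial_simplex=np.array([hx,hy,a,75])+np.vstack([np.zeros(4),np.diag([6,6,5,10])]),maxiter=400)) for hx in(-90,-75) for hy in(-76,-86) for a in (-4,4)),key=lambda r:r.fun)
    print(views,b.x.round(1),round(b.fun,1))
E
python3 fitseg.py | grep '\['
```

```text
tcp [0.38385728 0.11488255 0.06392604] 9.5
scene [ 25  15  27  23 352]
[[296, 253], [282, 272], [271, 269], [270, 262], [284, 250], [289, 250]]
top [ 30   8  23  28 362]
[[302, 235], [292, 260], [281, 257], [280, 254], [290, 234], [294, 233]]
['scene'] [-77.4 -80.9   1.   73.6] 47.9
['top'] [-71.1 -74.1  -2.   67.6] 81.4
['scene', 'top'] [-73.6 -77.5  -1.8  70.6] 157.4
```

```bash
cat > hand.py <<'E'
from h import *
import sys
x=np.load('cup.npy')
def h(f,n,box):
    im=cv2.imread(f)[box[1]:box[3],box[0]:box[2]].max(2); m=(im<52).astype(np.uint8)
    k,l,st,c=cv2.connectedComponentsWithStats(m,connectivity=8); i=1+np.argmax(st[1:,4]); return (c[i]+box[:2]).round(1),st[i]
B={'scene':(262,180,305,240),'top':(272,188,310,245)}
for n in B:
    print(n,'ajar',h(f'pics/{n}0.png',n,B[n]),'now',h(f'pics/seg_{n}.png',n,B[n]))
    for th in(x[3],.05,0): print('  pred mid th=%.2f'%th,proj(n,door(x,(-41,-221,200),th)).round(1),'lowcorner',proj(n,door(x,(-4,-243,12),th)).round(1))
    P=[proj(n,door(x,(-4,-198,12),th)).round(1).tolist() for th in (x[3],0)];print(P)
E
python3 hand.py
```

```text
scene ajar (array([275.2, 215.5]), array([ 10,  15,  12,  36, 126], dtype=int32)) now (array([287.5, 204.7]), array([ 23,   5,  10,  37, 132], dtype=int32))
  pred mid th=0.17 [274.6 216.7] lowcorner [293.8 263.5]
  pred mid th=0.05 [282.3 211.4] lowcorner [299.8 257.1]
  pred mid th=0.00 [285.2 209. ] lowcorner [302.  254.3]
[[280.9, 256.6], [287.7, 249.3]]Traceback (most recent call last):
  File "hand.py", line 9, in <module>
    print(n,'ajar',h(f'pics/{n}0.png',n,B[n]),'now',h(f'pics/seg_{n}.png',n,B[n]))
                   ~^^^^^^^^^^^^^^^^^^^^^^^^^
  File "hand.py", line 6, in h
    k,l,st,c=cv2.connectedComponentsWithStats(m,connectivity=8); i=1+np.argmax(st[1:,4]); return (c[i]+box[:2]).round(1),st[i]
                                                                     ~~~~~~~~~^^^^^^^^^^
    return _wrapfunc(a, 'argmax', axis=axis, out=out, **kwds)
    return bound(*args, **kwds)
ValueError: attempt to get argmax of an empty sequence
```

The handle's shift (12 px) shows the door is now shut and held by the wedge. The shut face seems about 5 mm deeper than I had fitted, so there is more clearance. I'll go back behind the heel, shifted 3 mm right, and tap it on.

Call:
drive_tool(
  targets=[
    [0,-3.5,2.5,0],
    [0,-3.8,2.5,0],
    [-4,0,0,0],
    [-4,0,0,0],
    [-3.5,0,0,0],
  ],
)

```text
time_s: 10.1
tcp_pos: [0.5128, 0.0506, 0.0124]
tool_rot: [-180.0, 0.0, -174.5]
wrist_force: [0.6, -1.0, -0.4]
width: 0.0076
grip_force: 0.0
```

Call:
drive_tool(
  targets=[
    [-0.7,0,0,0],
    [-0.5,0,0,0],
    [-0.3,0,0,0],
    [-0.2,0,0,0],
    [-0.2,0,0,0],
  ],
)

```text
time_s: 10.6
tcp_pos: [0.5263, 0.0535, 0.0125]
tool_rot: [180.0, -0.3, -174.4]
wrist_force: [-14.0, -5.5, 9.5]
width: 0.0072
grip_force: 7.4
```

```bash
python3 -c "
from h import *
x=np.load('cup.npy'); toolshift([*cup(x,(-85,-77,0))[:2],.012],180+np.degrees(x[2]));s=readout.sense();print(s['wrist_force'],s['joint_efforts'])"
```

```text
tcp [0.5263 0.0535 0.0125] rot [ 179.99   -0.28 -174.42] shift cm [-1.44  0.07  0.05] turn -0.03 t 10.6
[-13.97104354  -5.48194156   9.46296796] [  1.71170611 -80.89377165 -26.72960401   0.93591856  -4.69774291
  -0.24182646]
```

Call:
drive_tool(
  targets=[
    [0,0,0,0],
    [0,0,0,0],
  ],
)

```text
time_s: 10.8
tcp_pos: [0.5262, 0.0535, 0.0126]
tool_rot: [180.0, -0.3, -174.4]
wrist_force: [-8.8, -3.3, 3.5]
width: 0.007
grip_force: 4.5
```

```bash
python3 -c "
from h import *
x=np.load('cup.npy'); toolshift([*cup(x,(-85,-77,0))[:2],.012],180+np.degrees(x[2]));s=readout.sense();print(s['wrist_force'],s['moment'],s['joint_efforts'],s['joints'])"; python3 fitseg.py | grep '\['; python3 hand.py | head -1
```

```text
tcp [0.5262 0.0535 0.0126] rot [ 179.99   -0.27 -174.41] shift cm [-1.45  0.07  0.05] turn -0.02 t 10.8
[-8.82245692 -3.26898338  3.5464765 ] [-0.6185369   1.48573794 -0.18733505] [  1.5575685  -82.14437485 -24.1517669    0.70138514  -2.75940545
  -0.15019854] [-6.55454802e-01  3.72707526e+01  1.01322399e+02 -2.84944468e-02
  4.16754874e+01 -9.62223210e+01]
tcp [0.52621806 0.05346716 0.01257347] 10.8
scene [34 30  7  9 30]
[[281, 265], [285, 267], [280, 273], [279, 271]]
scene ajar (array([275.2, 215.5]), array([ 10,  15,  12,  36, 126], dtype=int32)) now (array([278.6, 228.6]), array([  0,  20,  32,  40, 529], dtype=int32))Traceback (most recent call last):
  File "fitseg.py", line 1, in <module>
    from seg import *
  File "seg.py", line 10, in <module>
    i=1+np.argmax(st[1:,4]); m=(l==i)
        ~~~~~~~~~^^^^^^^^^^
    return _wrapfunc(a, 'argmax', axis=axis, out=out, **kwds)
    return bound(*args, **kwds)
ValueError: attempt to get argmax of an empty sequence
Traceback (most recent call last):
  File "hand.py", line 9, in <module>
    print(n,'ajar',h(f'pics/{n}0.png',n,B[n]),'now',h(f'pics/seg_{n}.png',n,B[n]))
                   ~^^^^^^^^^^^^^^^^^^^^^^^^^
  File "hand.py", line 6, in h
    k,l,st,c=cv2.connectedComponentsWithStats(m,connectivity=8); i=1+np.argmax(st[1:,4]); return (c[i]+box[:2]).round(1),st[i]
                                                                     ~~~~~~~~~^^^^^^^^^^
ValueError: attempt to get argmax of an empty sequence
```

The moment puts the force at the fingertips (about 0.18 m below the sensor), so it comes from the wedge starting to lift the door and nothing else. I'll tap on.

Call:
drive_tool(
  targets=[
    [-0.3,0,0,0],
    [-0.3,0,0,0],
    [-0.3,0,0,0],
  ],
)

```text
time_s: 11.2
tcp_pos: [0.5312, 0.0542, 0.0123]
tool_rot: [180.0, -0.7, -174.4]
wrist_force: [-27.0, -6.9, 21.1]
width: 0.0072
grip_force: 14.4
```

```bash
python3 -c "
from h import *
x=np.load('cup.npy'); toolshift([*cup(x,(-85,-77,0))[:2],.012],180+np.degrees(x[2]));s=readout.sense();print(s['wrist_force'],s['moment'],s['joint_efforts'])"
```

```text
tcp [0.5312 0.0542 0.0123] rot [ 179.97   -0.68 -174.41] shift cm [-0.94  0.05  0.02] turn -0.02 t 11.2
[-27.02071292  -6.87717643  21.0810516 ] [-1.45333534  4.67250262 -0.37240213] [  2.69315511 -78.1184721  -34.37591672   1.56176962  -9.20695961
  -0.39661867]
```

Call:
drive_tool(
  targets=[
    [0.6,0,-0.3,0],
    [0,0,0,0],
  ],
)

```text
time_s: 11.4
tcp_pos: [0.5311, 0.0539, 0.0161]
tool_rot: [180.0, -0.0, -174.4]
wrist_force: [-0.5, 0.8, 0.3]
width: 0.0072
grip_force: 0.0
```

Call:
drive_tool(
  targets=[
    [-0.3,0,0,0],
    [-0.3,0,0,0],
  ],
)

```text
time_s: 11.6
tcp_pos: [0.5326, 0.0543, 0.0155]
tool_rot: [180.0, -0.6, -174.4]
wrist_force: [-35.3, -8.8, 28.1]
width: 0.0073
grip_force: 17.2
```

```bash
python3 -c "
from h import *
x=np.load('cup.npy'); toolshift([*cup(x,(-85,-77,0))[:2],.012],180+np.degrees(x[2]));s=readout.sense();print(s['wrist_force'],s['moment'],s['joint_efforts'])"
```

```text
tcp [0.5326 0.0543 0.0155] rot [ 179.98   -0.58 -174.4 ] shift cm [-0.8   0.05  0.34] turn -0.01 t 11.6
[-35.32934951  -8.79260135  28.10455179] [-1.48416827  5.68805015 -0.29987755] [  2.89446004 -74.52457666 -37.97015905   1.89214692 -11.71358675
  -0.36635536]
```

Call:
drive_tool(
  targets=[
    [0,0,-0.1,0],
  ],
)

```text
time_s: 11.7
tcp_pos: [0.5341, 0.0544, 0.0162]
tool_rot: [180.0, -0.4, -174.4]
wrist_force: [-12.3, -2.9, -0.3]
width: 0.007
grip_force: 6.8
```

Call:
drive_tool(
  targets=[
    [0,0,-0.1,0],
  ],
)

```text
time_s: 11.8
tcp_pos: [0.5347, 0.0545, 0.0171]
tool_rot: [180.0, -0.4, -174.4]
wrist_force: [-12.6, -3.6, -1.3]
width: 0.0074
grip_force: 6.6
```

Call:
drive_tool(
  targets=[
    [-0.1,0,-0.05,0],
  ],
)

```text
time_s: 11.9
tcp_pos: [0.5356, 0.0546, 0.0176]
tool_rot: [180.0, -0.4, -174.4]
wrist_force: [-13.9, -2.3, -1.1]
width: 0.0071
grip_force: 7.0
```

With no vertical load the wedge slides on at 12–14 N, as specified. I'll continue to the jam.

Call:
drive_tool(
  targets=[
    [-0.1,0,-0.05,0],
    [-0.1,0,-0.05,0],
  ],
)

```text
time_s: 12.1
tcp_pos: [0.5376, 0.0548, 0.0184]
tool_rot: [180.0, -0.4, -174.4]
wrist_force: [-13.9, -2.4, -0.8]
width: 0.0071
grip_force: 7.0
```

Call:
drive_tool(
  targets=[
    [-0.1,0,-0.03,0],
    [-0.1,0,-0.03,0],
  ],
)

```text
time_s: 12.3
tcp_pos: [0.5387, 0.055, 0.0188]
tool_rot: [180.0, -0.5, -174.4]
wrist_force: [-18.7, -3.7, -1.1]
width: 0.0072
grip_force: 9.5
```

```bash
python3 -c "
from h import *
x=np.load('cup.npy'); toolshift([*cup(x,(-85,-77,0))[:2],.012],180+np.degrees(x[2]));s=readout.sense();print(s['wrist_force'],s['moment'],s['joint_efforts'])"
```

```text
tcp [0.5387 0.055  0.0188] rot [ 179.96   -0.49 -174.4 ] shift cm [-0.2   0.04  0.68] turn -0.01 t 12.3
[-18.68366194  -3.69364977  -1.08211037] [-0.56444105  3.53727402 -0.04607515] [ 6.29890356e-01 -8.86828566e+01 -3.33199024e+01  6.94253426e-01
 -6.41223773e+00 -6.21573091e-02]
```

Call:
drive_tool(
  targets=[
    [-0.15,0,-0.03,0],
    [-0.1,0,-0.02,0],
  ],
)

```text
time_s: 12.5
tcp_pos: [0.5394, 0.0552, 0.0189]
tool_rot: [179.9, -0.7, -174.4]
wrist_force: [-25.0, -3.8, -1.0]
width: 0.007
grip_force: 12.5
```

It's jammed: 25 N gives under 1 mm of advance. I'll retreat and verify.

Call:
drive_tool(
  targets=[
    [0.6,0,0,0],
    [2,0,0,0],
    [4,0,0,0],
    [4,2,-2,0],
    [3,3,-3,0],
  ],
)

```text
time_s: 13.0
tcp_pos: [0.4038, 0.0903, 0.0689]
tool_rot: [180.0, -0.2, -174.5]
wrist_force: [0.7, 0.9, 0.6]
width: 0.0072
grip_force: 0.0
```

Call:
drive_tool(
  targets=[
    [0,0,0,0],
    [0,0,0,0],
    [0,0,0,0],
    [0,0,0,0],
    [0,0,0,0],
  ],
)

```text
time_s: 13.5
tcp_pos: [0.4071, 0.0905, 0.0689]
tool_rot: [180.0, -0.0, -174.5]
wrist_force: [-0.3, -0.3, 1.1]
width: 0.0074
grip_force: 0.0
```

```bash
python3 fitseg.py | grep '\['; python3 hand.py 2>/dev/null| head -1
python3 - <<'E'
from h import *
a=cv2.imread('pics/scene0.png').astype(int);b=cv2.imread('pics/seg_scene.png').astype(int)
for n,(u0,v0,u1,v1) in dict(shaker=(372,240,395,280),bowl=(420,330,463,372),mill=(435,255,470,318)).items(): print(n,abs(a-b)[v0:v1,u0:u1].mean().round(1))
E
```

```text
tcp [0.40707843 0.09051095 0.06887116] 13.5
scene [ 27  13  24  22 316]
[[295, 252], [283, 269], [273, 266], [272, 258], [283, 248]]
top [ 31   7  21  26 318]
[[301, 235], [292, 257], [281, 252], [289, 232]]
['scene'] [-65.7 -79.7   3.1  63.3] 37.1
['top'] [-59.1 -72.9  -0.2  55.8] 67.1
['scene', 'top'] [-62.  -76.7   0.3  58.8] 130.8
scene ajar (array([275.2, 215.5]), array([ 10,  15,  12,  36, 126], dtype=int32)) now (array([287.5, 204. ]), array([ 22,   4,  11,  37, 129], dtype=int32))
shaker 7.0
bowl 6.4
mill 6.3
```

The wedge moved on about 12 mm and is square to within about 1°. The door has stayed shut and slightly lifted for over half a second with the arm clear. I'll hand the job in.

```bash
python3 -c "
from workcell import close_job
print(close_job())"
```

```text
the job is handed in; nothing more can be done
None
```

The wedge is jammed under the door below its handle and, as far as my image checks show, holds it shut with the arm clear; I saw no sign the shaker, bowl or mill moved, did not re-check the mug, and handed the job in at about 13.6 s.

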